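# Seal the stone tablets under extraction

### The arm

A 6-joint arm with a two-finger parallel gripper is mounted at the origin on the work surface. World frame = base frame: x ahead of the robot, y to its left, z up, the work surface at z = 0. Lengths are in mm, angles in rad, forces in N, time in s.
With the tool pointing down it reaches from about 350 to 775 mm from the base axis. Payload 7.3 kg.
Tool frame: the origin (TCP) lies on the centre line of the jaws, within the pads' length; the fingertips stand 17 mm ahead of it and the grasp point (between the pads) lies 2 mm behind it; z points along the fingers, y is the line along which they close (so a half turn about z gives the same grasp; the last joint's range is limited). The gripper opens to 92 mm and grips with 3 to 60 N. Pads are 19 mm wide; open, the fingers measure 130 mm over their backs; the gripper's body (75 mm by 190 mm) begins 47 mm behind the grasp point.
Start: joints at [1.06, 0.342, 1.524, -0, 1.275, -0.146], TCP at [187.288, 490.479, 206.941] pointing down, gripper open.
Joint ranges: [-2.53, 2.53], [-0.77, 2.02], [0.04, 2.7], [-1, 4.14], [0.28, 2.66], [-3.11, 3.11]. Speed limits (rad/s): [2.57, 2.57, 3.14, 3.14, 3.14, 3.14].

### API

Orientations are given as a unit quaternion [w, x, y, z].
In Python, from station import arm gives the robot as it stands. Calls block until the motion is done:
- arm.reach(position, orientation): joint-space move of the TCP to a pose.
- arm.move_straight(position, attitude=None, vel=150): straight line of the TCP; attitude=None keeps the orientation; vel is the mean speed in mm/s.
- arm.move_joints(angles): joint-space move.
- arm.set_gripper(opening): finger opening in mm; the grip force is fixed at half the most; returns when the fingers have stopped.
- arm.sleep(seconds).
- arm.inverse_kinematics(position, orientation): joint angles nearest the present ones, or None.
- arm.observe(): the state.
- arm.get_image(name): name is "scene" or "side" or "wrist"; returns the picture (400x640x3 uint8, red, green, blue); there is no depth.
- arm.camera_info(name): a dict with "fx", "fy", "cx", "cy" (pixels), "xyz" and "rotation" of the camera in the world. Camera axes: x right, y up, looking along -z (the intrinsics and any distortion apply to the point x, -y, -z); pixel columns grow to the right and rows downward; lengths in mm; the calibration is good to about 2 mm. A picture is of the moment at which its call begins: read the wrist's pose just before it. camera_info takes no time and is no camera call; for the wrist camera it gives the pose at the moment of the call.
A pose or a line that the arm cannot do raises arm.IKError and nothing moves.
- arm.sign_off(): hands the job in; it is judged then, once.
Trained networks look in the newest picture that a camera, given by its name, has taken for a name from the list of things; names that differ only in an ending like _2 or _b are one class to them, and where a whole thing is asked for, a point or a joint stands for the part that bears it (a point fixed in the world has none). Each returns a list of dicts, best first, with "conf" (0 to 1); they miss things now and then, are a little off and sometimes report something else, mostly with a low value. They report only what shows in the picture. A call takes as long as a camera call.
- arm.cut_out(camera, thing): "pixels" (400x640 bool, what is visible of it).
- arm.place_of(camera, thing): "at" ([x, y, z] in mm, in world coordinates, good to about 4 mm: a listed point, or the origin of a listed thing).
The state is a dict: "clock": time; "joint_positions": joint angles; "dq": joint speeds; "joint_efforts": joint torques, N m; "position": TCP position; "tcp_rot": TCP orientation; "contact_force": force on the tool from outside, world axes, zero at the start; "torque": the same for the moment, N m; "grip_width": finger opening in mm; "gripper_force": force on a finger pad.
Only numpy, scipy, OpenCV 4.12 (cv2) and the standard library are available. Lean on these libraries where they do the work, as an engineer would, in place of code of your own. Each camera call takes 0.05 s, during which the arm holds its last target. There are 200 camera calls.

### The job

Get the stone sample tablets sealed: clear the two chisels out of the aluminium spray tray into the red caddy, lying down in it, and lay every tablet flat in the tray, side by side, none on another. Then take the yellow thermometer from its cradle, hold it level and steady for at least two seconds with its black nose about 10 cm in front of the black reference disc, on the robot's side of the disc, pointing square at its centre, and put the thermometer back in its cradle; after that turn the extractor's starter knob clockwise to its stop and let it spring back, and finally press the orange cap of the sealer can right down for about half a second and let it come up. Leave the other things on the bench where they are; at the end all the tablets must lie flat in the tray, the chisels in the caddy and the thermometer in its cradle.

Things in the scene. Friction and masses are not known exactly. Their poses are not given: they have to be found in the camera images.
- slab_blue: Grey-blue stone tablet, 80 (its x) x 45 (its y) x 22 mm thick, 0.15 to 0.3 kg, loose, lying flat on the bench at the left at the start; origin at the centre of its underside, z out of the face that is up at the start (either large face may be up in the tray)
- slab_red: Brownish-red stone tablet, 80 (its x) x 45 (its y) x 22 mm thick, 0.15 to 0.3 kg, loose, lying flat on the bench at the left at the start; origin at the centre of its underside, z out of the face that is up at the start (either large face may be up in the tray)
- slab_white: Off-white stone tablet, 80 (its x) x 45 (its y) x 22 mm thick, 0.15 to 0.3 kg, loose, lying flat on the bench at the left at the start; origin at the centre of its underside, z out of the face that is up at the start (either large face may be up in the tray)
- slab_green: Dark green stone tablet, 80 (its x) x 45 (its y) x 22 mm thick, 0.15 to 0.3 kg, loose, lying flat on the bench at the left at the start; origin at the centre of its underside, z out of the face that is up at the start (either large face may be up in the tray)
- tray_in (a point): Centre of the inner floor (5 mm above the bench) of the fixed shallow aluminium spray tray: inside 220 mm (its x) x 230 mm (its y), 5 mm walls that rise 12 mm above the inner floor; axes along the tray's sides, z up. Room for all four tablets in a 2 x 2 pattern, long sides along x, at x = +-0.05, y = +-0.053 m
- cap_top (a point): Centre of the top face of the orange spray cap (34 mm across, 26 mm high) on the fixed blue sealer can (66 mm across) that stands beyond the tray; about 212 mm above the bench when up; z up. Moves down with the cap
- spray_cap (a joint): How far the spray cap is pressed down, m: 0 up, 0.012 right down; a spring pushes it up with 2.5 N at the top and 8.5 N right down, and returns it when released
- knob_grip (a point): On the vertical axis of the extractor's black starter knob, 60 mm above the bench, at the height to grip, fixed to the green starter box (80 x 80 x 34 mm) at the right; the knob has a 27 mm radius disc and on it a bar grip 54 mm long, 16 mm wide, 26 mm high (top 72 mm above the bench). With the knob at rest the bar lies along this point's x
- starter_knob (a joint): Angle of the starter knob, rad: 0 at rest, grows clockwise seen from above to its stop at 1.2; a spring turns it back to 0 when released (0.02 N m at rest, 0.093 N m at the stop)
- thermometer: Yellow hand thermometer, a bar 150 mm long (its x), 32 x 32 mm in section with a black rubber band round the middle, and a black round nose 26 mm across and 25 mm long at its +x end; 0.2 kg, loose; origin at the centre of the yellow bar, which is the place to grip it across y
- thermo_nose (a point): Tip of the thermometer's nose, 100 mm from the thermometer's origin along its +x, on its axis; it points along +x
- cradle: Fixed grey cradle at the right: base plate 140 x 66 x 8 mm and two yokes, each 14 mm thick, at x = +-58 mm, whose saddles lie 35 mm above the bench between side cheeks 46 mm apart that rise to 57 mm; origin at the centre of its underside, x along the thermometer's length
- cradle_seat (a point): Where the thermometer's origin lies when it is home in the cradle, 51 mm above the bench; x along the cradle
- disc_face (a point): Centre of the robot-side face of the black round reference disc (70 mm across, 10 mm thick, white rim) that stands upright on a fixed post at the back right, its centre 130 mm above the bench; x is the disc's axis and points away from the robot, so the thermometer's +x should lie along this x, with its nose at about x = -0.10 m here
- chisel_green: Steel stone chisel with a green sleeve, 150 mm long (its x, flat blade 20 mm wide at the +x end), shaft 14 x 14 mm, 0.16 kg, loose, lying in the tray at the start; origin mid-length on its underside, grip there across y
- chisel_orange: Steel stone chisel with a orange sleeve, 130 mm long (its x, flat blade 20 mm wide at the +x end), shaft 14 x 14 mm, 0.16 kg, loose, lying in the tray at the start; origin mid-length on its underside, grip there across y
- caddy_in (a point): Centre of the inner floor (5 mm above the bench) of the fixed red open caddy at the right: inside 180 mm (its x) x 130 mm (its y), 5 mm walls that rise 25 mm above the inner floor; chisels fit side by side along its x at y = +-0.03 m
- pencil: Bystander: green carpenter's pencil 175 mm long, 11 mm thick, loose; origin near mid-length on its underside
- offcut: Bystander: grey stone offcut 60 x 50 x 30 mm, loose; origin at the centre of its underside
- grinding_disc: Bystander: red grinding disc 110 mm across, 12 mm thick, loose; origin at the centre of its underside
- dust_brush: Bystander: wooden-handled brush about 200 mm long lying beyond the can, loose; origin on its underside

How it is judged (in metres and radians):
On the way, in this order (a step that is already met when the one before it is completed fails the run):
1. both chisels lie in the caddy and every tablet lies flat in the spray tray (x of chisel_green in the frame of caddy_in between -0.06 and 0.06 m and y of chisel_green in the frame of caddy_in between -0.062 and 0.062 m and z of chisel_green in the frame of caddy_in between -0.006 and 0.025 m and angle between chisel_green's own x axis and vertical between 1.37 and 1.77 rad and linear speed of each of chisel_green, chisel_orange, slab_blue, slab_red, slab_white, slab_green below 0.03 m/s and x of chisel_orange in the frame of caddy_in between -0.06 and 0.06 m and y of chisel_orange in the frame of caddy_in between -0.062 and 0.062 m and z of chisel_orange in the frame of caddy_in between -0.006 and 0.025 m and angle between chisel_orange's own x axis and vertical between 1.37 and 1.77 rad and x of slab_blue in the frame of tray_in between -0.09 and 0.09 m and y of slab_blue in the frame of tray_in between -0.105 and 0.105 m and ((z of slab_blue in the frame of tray_in between -0.006 and 0.007 m and angle between slab_blue's own z axis and vertical below 0.12 rad) or (z of slab_blue in the frame of tray_in between 0.016 and 0.029 m and angle between slab_blue's own z axis and vertical above 3.02 rad)) and x of slab_red in the frame of tray_in between -0.09 and 0.09 m and y of slab_red in the frame of tray_in between -0.105 and 0.105 m and ((z of slab_red in the frame of tray_in between -0.006 and 0.007 m and angle between slab_red's own z axis and vertical below 0.12 rad) or (z of slab_red in the frame of tray_in between 0.016 and 0.029 m and angle between slab_red's own z axis and vertical above 3.02 rad)) and x of slab_white in the frame of tray_in between -0.09 and 0.09 m and y of slab_white in the frame of tray_in between -0.105 and 0.105 m and ((z of slab_white in the frame of tray_in between -0.006 and 0.007 m and angle between slab_white's own z axis and vertical below 0.12 rad) or (z of slab_white in the frame of tray_in between 0.016 and 0.029 m and angle between slab_white's own z axis and vertical above 3.02 rad)) and x of slab_green in the frame of tray_in between -0.09 and 0.09 m and y of slab_green in the frame of tray_in between -0.105 and 0.105 m and ((z of slab_green in the frame of tray_in between -0.006 and 0.007 m and angle between slab_green's own z axis and vertical below 0.12 rad) or (z of slab_green in the frame of tray_in between 0.016 and 0.029 m and angle between slab_green's own z axis and vertical above 3.02 rad))), for 0.3 s.
2. thermometer held steady for 1.5 s, nose 5 to 15 cm in front of the disc, within 2 cm of its axis, pointing along it within 9 degrees (x of thermo_nose in the frame of disc_face between -0.15 and -0.05 m and y of thermo_nose in the frame of disc_face between -0.02 and 0.02 m and z of thermo_nose in the frame of disc_face between -0.02 and 0.02 m and angle between the x axis of thermometer and the x axis of disc_face, either way round below 0.16 rad and linear speed of thermometer below 0.04 m/s), for 1.5 s.
3. thermometer back home in its cradle (horizontal distance between thermometer and cradle_seat below 0.025 m and z of thermometer in the frame of cradle_seat between -0.008 and 0.01 m and angle between the x axis of thermometer and the x axis of cradle, either way round below 0.2 rad and linear speed of thermometer below 0.02 m/s), for 0.2 s.
4. starter knob turned clockwise to its stop (value of joint starter_knob above 1.1 rad), for 0.1 s.
5. starter knob sprung back (value of joint starter_knob below 0.1 rad), for 0.1 s.
6. sealer cap pressed right down (value of joint spray_cap above 0.0095 m), for 0.2 s.
7. sealer cap back up (value of joint spray_cap below 0.002 m), for 0.1 s.
At the end, for the whole second after the job is handed in: At rest: both chisels lying in the caddy (within 60 mm of its centre, 11 degrees of level), every tablet present flat on the tray floor (7 degrees, origin inside 180 x 210 mm), the thermometer in its cradle (25 mm, 12 degrees); knob and cap back at 0 (all of step 1 and all of step 3 and value of joint starter_knob below 0.1 rad and value of joint spray_cap below 0.002 m); the robot touches nothing.
It fails at once if a bystander moved more than 6 cm (distance of any of pencil, offcut, grinding_disc, dust_brush from where it was at the start of the episode above 0.06 m).
Of slab_blue, slab_red, slab_white, slab_green only 2 to 4 are there at a start; the rules pass over those that are not, and their reading is None.
At some moment in a run one of slab_blue, slab_red, slab_white, slab_green may be knocked a few centimetres aside while the robot is not near it.
Once in a run the grip may slacken for a moment while it holds something.
It also fails if it takes over 210 s, if anything falls off the work surface, if the arm or the gripper's body presses on something with over 40 N, if the wrist force passes 120 N, or if a joint passes its speed limit or range.

## Working session

There is one attempt and no reset: what is moved stays moved. The work goes in short steps, each a Python script; the robot and the scene stay as the last script left them, time stands still between calls to the robot, and variables do not carry over. Pictures are saved under pics/ and viewed, at most 14 in all, crops included, and the job is handed in when it is done.

```bash
ls; mkdir -p pics; python3 - <<'E'
from station import arm
import cv2
for c in ("scene","side"):
    im=arm.get_image(c); cv2.imwrite(f"pics/{c}0.png",im[:,:,::-1])
    i=arm.camera_info(c); print(c,i)
    for t in "slab_blue slab_red slab_white slab_green tray_in cap_top knob_grip thermometer thermo_nose cradle cradle_seat disc_face chisel_green chisel_orange caddy_in pencil offcut grinding_disc dust_brush".split():
        r=arm.place_of(c,t); print(t,[(round(q["conf"],2),[round(v) for v in q["at"]]) for q in r[:2]])
s=arm.observe();print(s["clock"],s["tcp_rot"],s["position"])
E
```

```text
pics
scene {'fx': 493.64856827129836, 'fy': 493.64856827129836, 'cx': 324.0090849288969, 'cy': 197.52311068201547, 'xyz': array([1083.93581218, -457.99746895, 1179.65745414]), 'rotation': array([0.87351362, 0.27604609, 0.12425648, 0.38122544])}
slab_blue [(0.58, [522, 282, 2])]
slab_red [(0.56, [407, 264, 3])]
slab_white [(0.65, [568, 406, 1])]
slab_green [(0.85, [456, 392, -1])]
tray_in [(0.71, [498, 9, 5])]
cap_top []
knob_grip [(0.81, [421, -376, 62]), (0.66, [782, 20, 2])]
thermometer [(0.64, [489, -246, 52])]
thermo_nose [(0.59, [586, -250, 55])]
cradle [(0.56, [494, -251, 2]), (0.51, [456, 392, 1])]
cradle_seat [(0.57, [492, -244, 53]), (0.35, [589, -249, 52])]
disc_face [(0.79, [750, -174, 129]), (0.26, [498, 7, 6])]
chisel_green [(0.76, [509, 60, 5]), (0.65, [498, 9, 5])]
chisel_orange [(0.6, [496, -53, 4])]
caddy_in [(0.81, [597, -365, 7]), (0.59, [458, 395, 1])]
pencil [(0.75, [694, 271, 1])]
offcut [(0.68, [754, 187, 0])]
grinding_disc [(0.87, [344, -194, -1])]
dust_brush [(0.64, [782, 20, -1])]
side {'fx': 466.087916107039, 'fy': 466.087916107039, 'cx': 317.19541104050813
[... 356 characters left out ...]
, 46, 210])]
knob_grip [(0.98, [421, -374, 59])]
thermometer [(0.62, [488, -249, 51])]
thermo_nose [(0.66, [589, -252, 50])]
cradle [(0.95, [488, -248, 6])]
cradle_seat [(0.82, [490, -249, 49]), (0.28, [696, 270, -1])]
disc_face [(0.81, [754, -174, 132]), (0.26, [782, 17, 0])]
chisel_green [(0.65, [510, 61, 6])]
chisel_orange [(0.8, [499, -52, 3]), (0.38, [779, 17, -3])]
caddy_in [(0.86, [600, -369, 8])]
pencil [(0.53, [698, 268, -1]), (0.52, [456, 393, -1])]
offcut []
grinding_disc [(0.72, [337, -196, 1]), (0.26, [754, 186, 5])]
dust_brush [(0.76, [782, 18, 2]), (0.74, [490, -248, 5])]
2.0 [2.42904708e-05 1.81394457e-01 9.83410417e-01 5.46877746e-05] [187.30348911 490.47970206 206.95386313]
```

View pics/scene0.png

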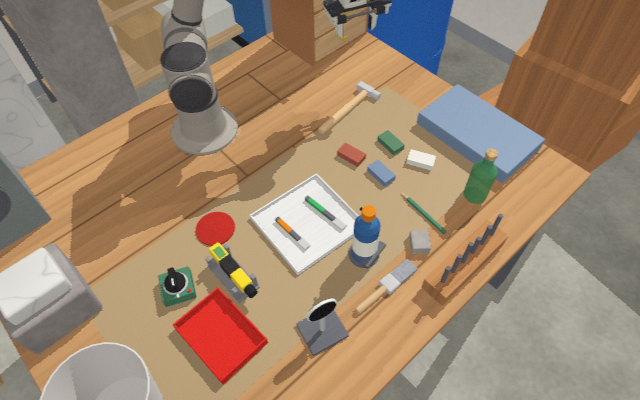

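View pics/side0.png

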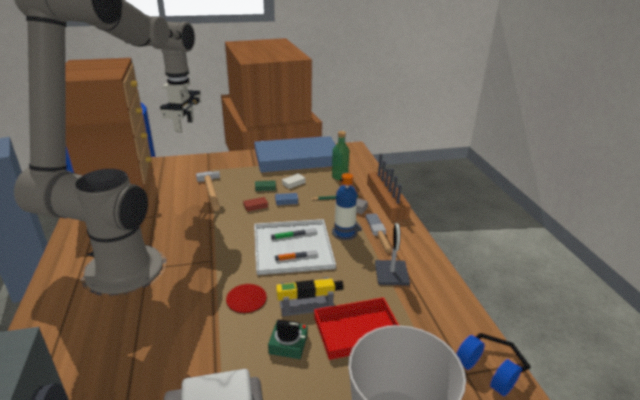

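The scene image shows four tablets: blue (381,173), red (351,155), white (421,160) and green (391,142). The tray is at (305,222), the thermometer at (232,268), the knob at (175,285), the caddy at (220,335), the disc at (322,312) and the can at (367,235). The network positions agree with these. Next I'll get yaws from overhead wrist views.

```bash
cat > h.py <<'E'
from station import arm
import numpy as np, cv2
from scipy.spatial.transform import Rotation as Rn
def quat(phi):           # tool down, closing line along world angle phi (rad)
    a=(phi+np.pi/2)/2; return np.array([0,np.cos(a),np.sin(a),0])
def bestq(p,phi):        # of the two half-turn choices the one with least joint motion
    q0=arm.observe()["joint_positions"]; best=None
    for f in (phi,phi+np.pi):
        for s in (0,2*np.pi):
            j=arm.inverse_kinematics(list(p),list(quat(f-s)))
            if j is not None:
                d=np.abs(np.array(j)-q0).max()
                if abs(j[5])<3.0 and (best is None or d<best[0]): best=(d,quat(f-s))
    if best is None: raise RuntimeError(f"no IK {p} {phi}")
    return list(best[1])
def ground(cam,uv,z,info=None):   # pixels -> world points on plane z
    i=info or arm.camera_info(cam); w,x,y,zz=i["rotation"]
    R=Rn.from_quat([x,y,zz,w]).as_matrix(); uv=np.atleast_2d(uv).astype(float)
    d=np.c_[(uv[:,0]-i["cx"])/i["fx"],-(uv[:,1]-i["cy"])/i["fy"],-np.ones(len(uv))]@R.T
    c=np.array(i["xyz"]); return c+d*((z-c[2])/d[:,2])[:,None]
def rect(cam,thing,z,info,near=None):
    """centre, sizes (long, short), angle of long side of mask projected to plane z"""
    best=None
    for r in arm.cut_out(cam,thing)[:3]:
        m=r["pixels"].astype(np.uint8)
        cs=cv2.findContours(m,cv2.RETR_EXTERNAL,cv2.CHAIN_APPROX_NONE)[0]
        if not cs: continue
        c=max(cs,key=cv2.contourArea)[:,0]; P=ground(cam,c,z,info)[:,:2].astype(np.float32)
        (cx,cy),(w,h),_=R_=cv2.minAreaRect(P); b=cv2.boxPoints(R_)
        e=[b[1]-b[0],b[2]-b[1]]; e=max(e,key=np.linalg.norm)
        o=dict(c=np.array([cx,cy]),size=sorted([w,h])[::-1],ang=(np.arctan2(e[1],e[0])+np.pi/2)%np.pi-np.pi/2,conf=r["conf"],uv=c.mean(0))
        if near is not None and np.linalg.norm(o["c"]-near)>60: continue
        if best is None: best=o
    return best
def show(n,o):
    print(n,None if o is None else ([round(float(v)) for v in o["c"]],[round(float(v)) for v in o["size"]],round(float(np.degrees(o["ang"])),1),round(o["conf"],2)))
def snap(name,cam="wrist"):
    i=arm.camera_info(cam); im=arm.get_image(cam)
    if name: cv2.imwrite(f"pics/{name}.png",im[:,:,::-1])
    return i,im
E
python3 - <<'E'
from h import *
H={"s":((470,300,380),"slab_blue:22 slab_red:22 slab_white:22 slab_green:22"),
"t":((440,0,400),"tray_in:17 chisel_green:14 chisel_orange:14 cap_top:212"),
"r":((450,-290,400),"thermometer:67 cradle:8 caddy_in:30 knob_grip:72 disc_face:130 starter_knob:72")}
for k,(p,ts) in H.items():
    arm.reach(list(p),bestq(p,np.pi/2))
    i,_=snap("w_"+k); print(k,[round(v) for v in i["xyz"]],round(i["fx"]), arm.observe()["clock"])
    for t in ts.split():
        n,z=t.split(":"); show(n,rect("wrist",n,float(z),i))
        print("   ",[(round(q["conf"],2),[round(v) for v in q["at"]]) for q in arm.place_of("wrist",n)[:2]])
E
```

```text
s [400, 301, 557] 286 3.475
slab_blue ([519, 283], [82, 44], -4.4, 0.6)
    [(0.55, [518, 282, 0])]
slab_red ([508, -276], [192, 71], -5.9, 0.7)
    [(0.93, [411, 267, 2]), (0.27, [510, 63, 5])]
slab_white ([565, 407], [85, 45], 26.7, 0.89)
    [(0.72, [566, 408, 0])]
slab_green ([457, 392], [79, 47], -6.7, 0.97)
    []
t [371, 1, 577] 286 5.0833
tray_in ([496, 9], [239, 229], 85.6, 0.58)
    [(0.58, [496, 4, 4])]
chisel_green ([510, 63], [149, 19], 2.4, 0.79)
    [(0.62, [510, 62, 4])]
chisel_orange ([497, -49], [130, 19], -0.2, 0.88)
    [(0.76, [494, -53, 3]), (0.33, [566, 406, -1])]
cap_top None
    []
r [381, -289, 578] 286 6.65
thermometer ([497, -246], [175, 35], -0.8, 0.57)
    [(0.89, [488, -249, 51])]
cradle ([496, -269], [149, 20], -1.0, 0.91)
    [(0.71, [492, -250, -5])]
caddy_in ([571, -365], [153, 143], 1.2, 0.93)
    [(0.77, [592, -366, 6]), (0.32, [510, 64, 6])]
knob_grip ([418, -365], [77, 76], 66.8, 0.59)
    [(0.65, [420, -379, 61])]
disc_face ([470, -274], [115, 16], -1.5, 0.68)
    []
starter_knob ([420, -367], [50, 49], 0.1, 0.56)Traceback (most recent call last):
  File "<stdin>", line 10, in <module>
ValueError: it knows: caddy_in, cap_top, chisel_green, chisel_orange, cradle, cradle_seat, disc_face, dust_brush, grinding_disc, knob_grip, offcut, pencil, slab_blue, slab_green, slab_red, slab_white, thermo_nose
```

View pics/w_r.png

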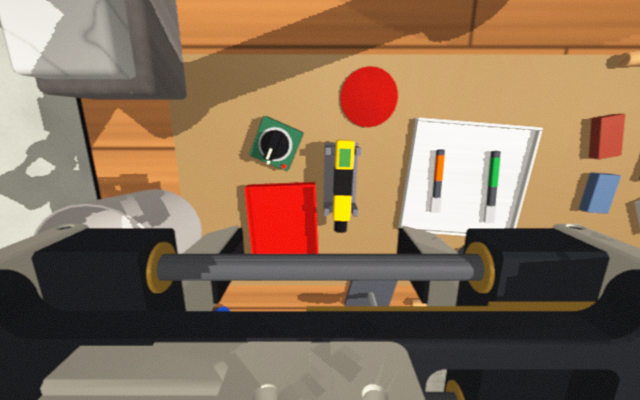

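View pics/w_t.png

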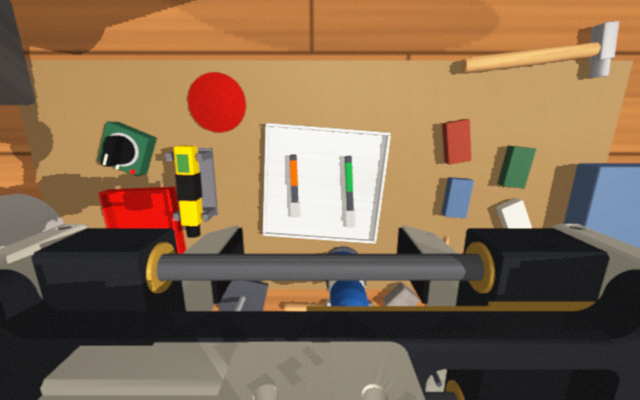

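The wrist views show rows running along +x and columns along +y. The tray is at (326,183) with both chisels in it, blades toward +x. Thermometer, caddy and knob box all match the measured positions. The tray's yaw is about -4.4°. I'll move the chisels first.

```bash
cat >> h.py <<'E'
TR=np.array([496,8.]); TA=np.radians(-4.4)
def loc(o,a,x,y): return np.array(o)+[np.cos(a)*x-np.sin(a)*y,np.sin(a)*x+np.cos(a)*y]
def measure(thing,guess,z,size,tries=3):
    """hover behind guess and measure; returns centre, angle"""
    p=[guess[0]-65,guess[1],270]
    arm.reach(p,bestq(p,np.pi/2))
    for k in range(tries):
        i,_=snap(None); o=rect("wrist",thing,z,i); show(thing,o)
        if o is not None and abs(o["size"][0]-size[0])<12 and abs(o["size"][1]-size[1])<10: return o["c"],o["ang"]
    raise RuntimeError("not measured "+thing)
def pick(c,ang,z,op,lift=120):
    arm.set_gripper(op); q=bestq([*c,z+60],ang+np.pi/2)
    arm.reach([*c,z+60],q); arm.move_straight([*c,z],vel=100); arm.set_gripper(0)
    s=arm.observe(); print("grip",round(s["grip_width"],1),round(s["gripper_force"],1))
    arm.move_straight([*c,z+lift],vel=200)
    s=arm.observe(); print("lifted",round(s["grip_width"],1),round(s["gripper_force"],1),"t",round(s["clock"],1)); return s["grip_width"]
def place(c,ang,z,op,high=130):
    q=bestq([*c,high],ang+np.pi/2); arm.reach([*c,high],q); s=arm.observe(); print("over",round(s["grip_width"],1))
    arm.move_straight([*c,z],vel=100); s=arm.observe(); print("down",round(s["grip_width"],1),np.round(s["contact_force"],1))
    arm.set_gripper(op); arm.move_straight([*c,high],vel=200); print("t",round(arm.observe()["clock"],1))
E
python3 - <<'E'
from h import *
i,_=snap(None,"scene"); o=rect("scene","caddy_in",30,i); show("caddy",o)
if o["size"][0]<170 or o["size"][0]>215: raise SystemExit
CA=o["ang"]; C=np.array([597,-366.]); print(CA)
for t,g,L,y in (("chisel_orange",(497,-50),130,-30),("chisel_green",(510,62),150,30)):
    c,a=measure(t,g,14,(L,19))
    w=pick(c,a,26,45)
    if w<10: raise SystemExit("missed")
    place(loc(C,CA,0,y),CA,28,32)
i,_=snap("sc1","scene")
for t in("chisel_orange","chisel_green"): show(t,rect("scene",t,14,i))
E
```

```text
caddy ([603, -363], [200, 142], 2.1, 0.81)
0.036994815
chisel_orange ([498, -49], [131, 21], -0.3, 0.97)
grip 0.1 0.0
lifted 0.4 0.0 t 12.5missed
```

```bash
python3 - <<'E'
from h import *
s=arm.observe();print(s["position"],np.round(s["contact_force"],1))
p=[433,-49,270]; arm.reach(p,bestq(p,np.pi/2)); i,_=snap("w1"); show("o",rect("wrist","chisel_orange",14,i))
E
```

```text
[497.02988996 -49.10630277 145.10597838] [-0.1 -1.  -1. ]
o ([480, -51], [97, 14], 0.2, 0.62)
```

View pics/w1.png

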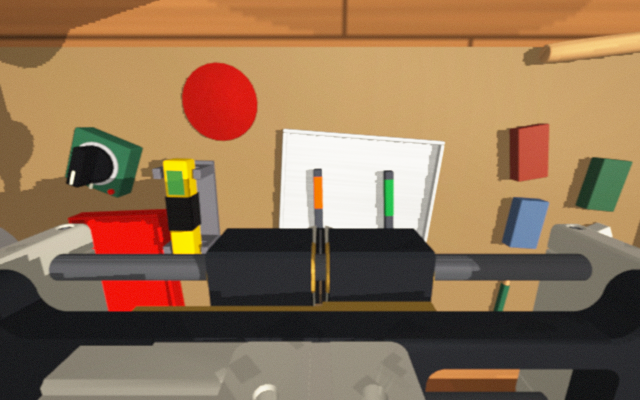

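The orange chisel is still in place at (318,200), so the jaws closed above or beside it. I'll retry with height and contact readouts.

```bash
python3 - <<'E'
from h import *
arm.set_gripper(45); c=[498,-50.5]
q=bestq([*c,86],np.pi/2); arm.reach([*c,86],q)
arm.move_straight([*c,24],vel=80); arm.sleep(.3); s=arm.observe(); print(s["position"],s["grip_width"],np.round(s["contact_force"],1))
snap("w2")
for w in (20,10,0):
    arm.set_gripper(w); s=arm.observe(); print(w,s["position"][2],s["grip_width"],s["gripper_force"],np.round(s["contact_force"],1))
snap("w3")
E
```

```text
[498.15722368 -50.54063042  24.28949743] 44.721624162251096 [-0.2 -0.9  0.2]
20 23.97680505096217 20.132528874594442 0.0 [ 0.6  0.  -0.6]
10 24.009137164172653 9.611181990671492 0.0 [ 0.   0.5 -0.8]
0 23.995160674905264 0.2860083559887095 0.0 [ 0.   0.2 -0.4]
```

View pics/w2.png

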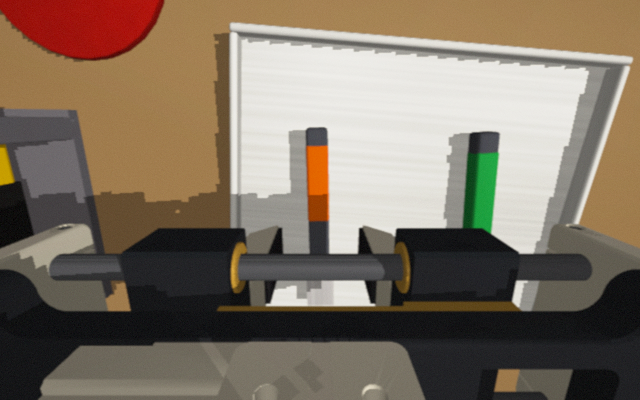

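Open, the fingers straddle the chisel (columns 280 and 365, chisel at 318), yet they close without contact. I'll probe downward gently, with the fingers closed, to find the true tip height.

```bash
python3 - <<'E'
from h import *
z=24
while z>4:
    z-=2; s=arm.observe(); p=s["position"]; arm.move_straight([498,-50.5,z],vel=20); arm.sleep(.1); s=arm.observe()
    f=s["contact_force"]; print(z,round(s["position"][2],1),np.round(f,1))
    if np.linalg.norm(f)>4: break
arm.move_straight([498,-50.5,80])
E
```

```text
22 21.9 [ 0.2 -0.1 -0. ]
20 20.0 [-0.1  0.9 -0. ]
18 18.0 [-0.  -0.7  0.2]
16 16.0 [-0.  -0.4  0.6]
14 14.0 [ 0.7 -0.4  0.2]
12 12.0 [ 0.4 -0.2 -0.4]
10 10.0 [ 0.7 -0.1  0.3]
8 8.0 [-0.3  0.2  0.3]
6 6.0 [ 0.4 -0.8  0.7]
4 4.0 [-0.5  0.6  0.4]
```

View pics/w3.png

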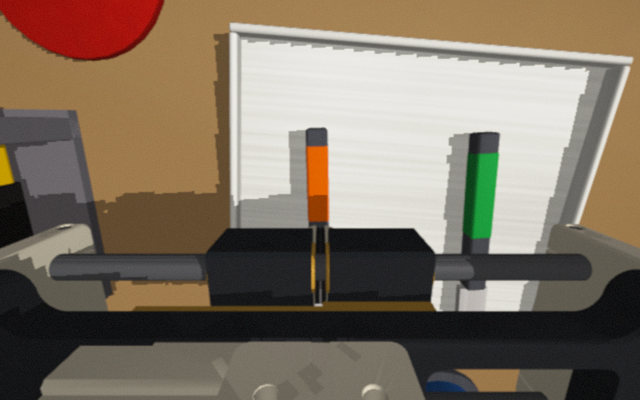

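No contact even at TCP z=4, so the tips must be well above the stated height. I'll check from the side camera.

```bash
python3 - <<'E'
from h import *
arm.set_gripper(45)
arm.move_straight([498,-50.5,24],vel=100); s=arm.observe(); print(s["position"],s["tcp_rot"],arm.camera_info("wrist"),s["joint_positions"])
_,a=snap(None,"side"); _,b=snap(None,"scene")
a=cv2.resize(a[160:340,180:440],None,fx=3,fy=3,interpolation=2); cv2.imwrite("pics/sd.png",a[:,:,::-1])
b=cv2.resize(b[130:300,200:450],None,fx=3,fy=3,interpolation=2); cv2.imwrite("pics/sc.png",b[:,:,::-1])
arm.move_straight([498,-50.5,90])
E
```

```text
[498.30949218 -50.5816372   24.28581835] [ 2.43496460e-04  2.20228065e-05  9.99999969e-01 -5.58017037e-05] {'fx': 285.56637081831224, 'fy': 285.56637081831224, 'cx': 320.020183785012, 'cy': 198.3812286919898, 'xyz': array([428.91090586, -50.12939932, 201.73751897]), 'rotation': array([ 0.70071048, -0.09233153, -0.0925711 ,  0.70136318])} [-2.54302211e-01  5.28149033e-01  1.81399465e+00  2.02166467e-05
  7.98949562e-01 -1.82506859e+00]
```

View pics/sd.png

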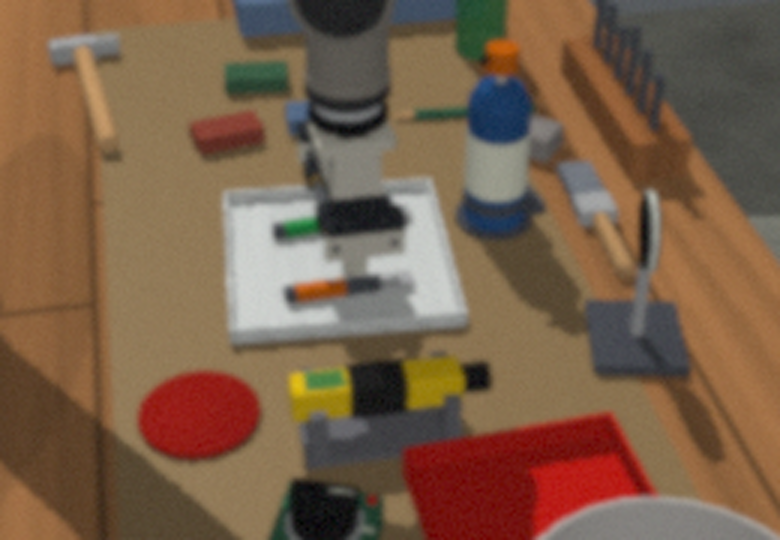

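The side view shows the fingertips ending just above the orange chisel (crop 355,275, against the chisel at row 288). The TCP offset is therefore different from the stated one. I'll keep probing down with the fingers closed to calibrate it.

```bash
python3 - <<'E'
from h import *
arm.set_gripper(0); arm.move_straight([498,-50.5,8],vel=80)
z=6; 
while z>-40:
    z-=1.5; arm.move_straight([498,-50.5,z],vel=20); arm.sleep(.05); s=arm.observe()
    f=s["contact_force"]
    if np.linalg.norm(f)>3: print("contact"); break
print(z,s["position"],np.round(f,1),s["clock"])
arm.move_straight([498,-50.5,60])
E
```

```text
contact
-1.5 [498.2258503  -50.54911264  -0.56747347] [-2.9  0.8 10.4] 27.75
```

```bash
python3 - <<'E'
from h import *
p=[430,160,20]; arm.reach(p,bestq(p,np.pi/2))
z=2
arm.move_straight([430,160,2],vel=80)
while z>-40:
    z-=1.5; arm.move_straight([430,160,z],vel=30); arm.sleep(.05); s=arm.observe()
    f=s["contact_force"]
    if np.linalg.norm(f)>3: print("contact"); break
print(z,s["position"],np.round(f,1),s["clock"])
_,b=snap(None,"scene"); _,a=snap(None,"side")
b=np.hstack([cv2.resize(v[130:230,260:400],None,fx=2.8,fy=2.8,interpolation=2) for v in (b,a)]); cv2.imwrite("pics/sc2.png",b[:,:,::-1])
arm.move_straight([430,160,60])
E
```

```text
contact
-20.5 [430.17671174 160.04414837 -19.61211466] [-2.6 -1.2 11.9] 34.0833
```

View pics/sc2.png

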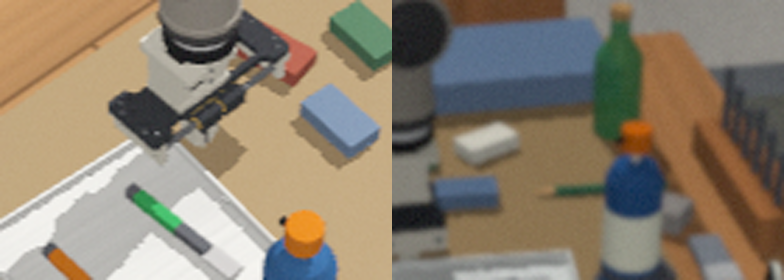

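The tips reach the bench at a commanded z of -19.5, so tip height = reported z + 19.3. I'll command tip heights from now on, and check the lateral offset from the tip pixel in the scene crop (205,145), i.e. scene pixel (333,182).

```bash
cat >> h.py <<'E'
DZ=-19.4   # TCP command = wanted tip height + DZ
_pick,_place=pick,place
def pick(c,a,tip,op,lift=120): return _pick(c,a,tip+DZ,op,lift)
def place(c,a,tip,op,high=130): return _place(c,a,tip+DZ,op,high)
C=np.array([598,-365.]); CA=np.radians(1.7)
E
python3 - <<'E'
from h import *
print(ground("scene",[[333.2,181.8]],0)[0])
for t,g,L,y in (("chisel_orange",(497,-50),130,-30),("chisel_green",(510,62),150,30)):
    arm.set_gripper(60)
    c,a=measure(t,g,16,(L,19))
    w=pick(c,a,7.5,45)
    if w<10: raise SystemExit("missed")
    place(loc(C,CA,0,y),CA,9,32)
i,_=snap("sc1","scene")
for t in("chisel_orange","chisel_green"): show(t,rect("scene",t,16,i))
E
```

```text
[442.8174435  160.94380803   0.        ]
chisel_orange ([496, -49], [130, 18], -0.2, 0.57)
grip 13.5 29.9
lifted 13.9 29.9 t 40.7
over 13.6
down 13.6 [-0.3 -0.3 -1.4]
t 45.0
chisel_green ([509, 63], [149, 21], 1.5, 0.68)
grip 13.7 29.8
lifted 14.0 29.8 t 51.1
over 13.7
down 13.9 [-0.3 -0.7 -1.8]
t 55.6
chisel_orange ([604, -391], [129, 20], -0.1, 0.79)
chisel_green ([599, 149], [54, 45], -43.0, 0.73)
```

The orange chisel is in the caddy at (604,-391). The scene detection of green is spurious, but its grip held until release. On to the tablets.

```bash
cat > slabs.py <<'E'
from h import *
import sys
G=dict(slab_white=(566,408,50,-53),slab_green=(456,392,-50,-53),slab_blue=(520,283,50,53),slab_red=(409,266,-50,53))
for t in sys.argv[1:]:
    gx,gy,x,y=G[t]; arm.set_gripper(75)
    c,a=measure(t,(gx,gy),22,(81,46),4)
    w=pick(c,a,3,72,80)
    if w<38: raise SystemExit("missed "+t)
    place(loc(TR,TA,x,y),TA,9,62,110)
E
python3 slabs.py slab_white slab_green slab_blue slab_red
```

```text
slab_white ([567, 409], [85, 47], 26.5, 0.75)
grip 44.6 30.0
lifted 44.6 30.0 t 62.5
over 44.9
down 44.7 [ 0.4  0.5 -2.8]
t 66.8
slab_green ([455, 393], [85, 46], -6.8, 0.7)
grip 44.8 30.0
lifted 44.9 30.0 t 72.2
over 44.6
down 44.9 [-0.4  0.  -1.8]
t 76.5
slab_blue ([518, 283], [85, 46], -4.2, 0.88)
grip 44.6 30.0
lifted 44.9 30.0 t 81.5
over 44.7
down 44.9 [ 0.2 -0.3 -1.3]
t 85.1
slab_red ([404, 301], [86, 45], 10.4, 0.85)
grip 44.8 30.0
lifted 44.7 30.0 t 90.0
over 44.8
down 45.0 [ 0.5 -0.5 -3.6]
t 93.6
```

```bash
python3 - <<'E'
from h import *
p=[400,-5,400]; arm.reach(p,bestq(p,np.pi/2)); i,v0=snap(None)
for t in "slab_white slab_green slab_blue slab_red".split(): show(t,rect("wrist",t,27,i))
p=[370,-310,260]; arm.reach(p,bestq(p,np.pi/2)); i,v1=snap(None); print(i["xyz"])
show("th",rect("wrist","thermometer",51,i)); print([np.round(r["at"]) for r in arm.place_of("wrist","knob_grip")[:1]],[np.round(r["at"]) for r in arm.place_of("wrist","thermo_nose")[:1]])
p=[640,-215,330]
try:
    arm.reach(p,bestq(p,np.pi/2)); i,v2=snap(None); print(i["xyz"])
    r=arm.place_of("wrist","disc_face"); print([np.round(x["at"]) for x in r[:1]]); show("disc",rect("wrist","disc_face",130,i))
except Exception as e: print(e); v2=v1
i,v3=snap(None,"scene")
b=np.vstack([np.hstack([v0[80:280,150:550],v1[60:260,180:580]]),np.hstack([v2[0:260,120:520],cv2.resize(v3[190:385,150:450],(400,260))])])
cv2.imwrite("pics/m.png",b[:,:,::-1]); cv2.imwrite("pics/v1.png",v1[:,:,::-1]); cv2.imwrite("pics/v2.png",v2[:,:,::-1]); print(arm.observe()["clock"])
E
```

```text
slab_white ([539, -47], [85, 45], -4.3, 0.9)
slab_green ([443, -40], [82, 45], -4.3, 0.72)
slab_blue ([550, 58], [85, 47], -3.9, 0.69)
slab_red ([451, 65], [82, 47], -4.1, 0.82)
[ 301.09610141 -308.9685602   438.03400015]
th ([449, -244], [80, 38], -3.5, 0.71)
[array([ 419., -375.,   59.])] [array([ 590., -251.,   52.])]
[ 570.16656947 -215.0700165   507.41778802]
[array([ 749., -174.,  129.])]
disc ([717, -182], [83, 83], 76.9, 0.61)
97.8167
```

View pics/m.png

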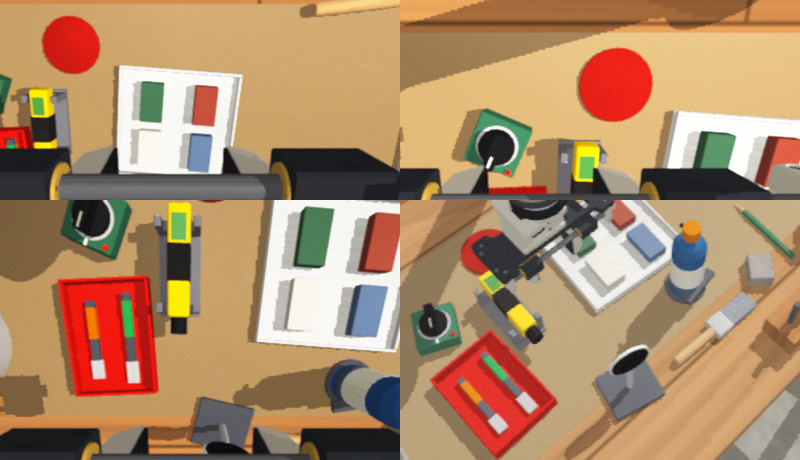

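All four tablets are flat in a 2x2 pattern in the tray (crop top-left) and both chisels lie in the caddy (bottom-left). For the knob bar's direction and the disc's yaw I need a zoom.

```bash
python3 - <<'E'
from h import *
v1=cv2.imread("pics/v1.png"); v2=cv2.imread("pics/v2.png")
Z=lambda v,x,y,w,h: cv2.resize(v[y:y+h,x:x+w],(400,int(400*h/w)),interpolation=2)
b=np.vstack([np.hstack([Z(v1,230,155,100,75),Z(v2,170,0,100,75)]),np.hstack([Z(v2,300,190,100,75),Z(cv2.imread("pics/sc1.png"),290,290,80,60)])]); cv2.imwrite("pics/z.png",b)
E
```

```text
(no output)
```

View pics/z.png

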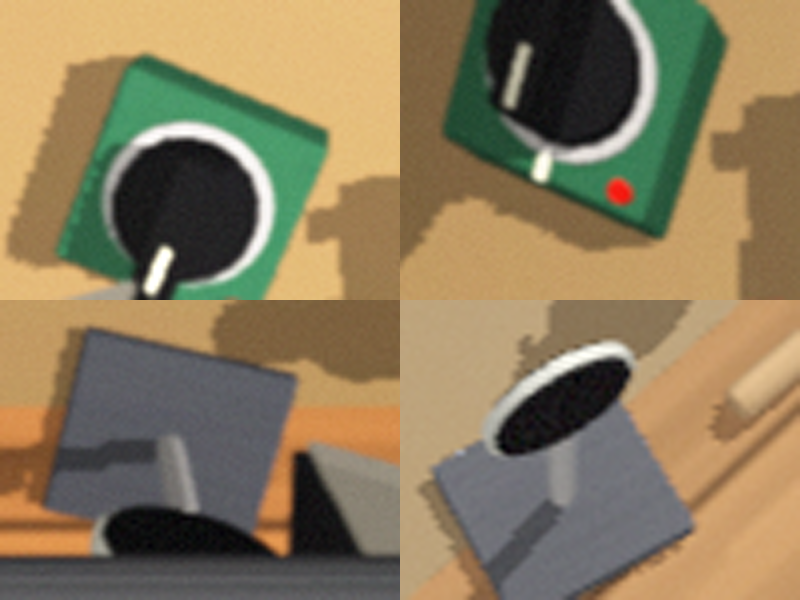

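The zooms show the knob's pointer and bar lying parallel to the box's left edge (z crop (140,58)→(60,255)). The disc base's top edge runs (88,28)→(297,78), so the disc axis is yawed by about -13°. I'll compute both, then do the thermometer.

```bash
cat >> h.py <<'E'
DF=np.array([751,-174.])
E
python3 - <<'E'
from h import *
w=arm.camera_info("wrist"); 
i2=dict(w)  # arm still at the v2 pose
P=ground("wrist",[[322,197],[374.2,209.5],[311.2,241]],8,i2); d=P[1]-P[0]; e=P[2]-P[0]
print("disc yaw",np.degrees(np.arctan2(-d[0],d[1])),np.degrees(np.arctan2(e[1],e[0])),np.round(P[:,:2]))
i1=dict(w); i1["xyz"]=np.array([301.1,-309,438])
P=ground("wrist",[[262.5,173.7],[311.2,192.5],[245,218.7]],34,i1); d=P[1]-P[0]; e=P[2]-P[0]
print("knob yaw",np.degrees(np.arctan2(-d[0],d[1])),np.degrees(np.arctan2(e[1],e[0])),np.round(P[:,:2]))
print(w["rotation"])
Y=np.radians(-13.3); A=np.radians(-0.9); T=[489,-248]
tz=lambda zc: zc-16+DZ
arm.set_gripper(65)
q=bestq([*T,tz(150)],A+np.pi/2); arm.reach([*T,tz(150)],q); 
# pre-check that the aiming pose is reachable
H=loc(DF,Y,-200,0); print("aim",H, bestq([*H,tz(130)],Y+np.pi/2))
arm.move_straight([*T,tz(51)],vel=100); arm.set_gripper(0); s=arm.observe(); print("grip",s["grip_width"],s["gripper_force"])
arm.move_straight([*T,tz(140)],vel=120); s=arm.observe(); print(s["grip_width"],s["clock"])
q=bestq([*H,tz(130)],Y+np.pi/2); arm.move_straight([*H,tz(130)],q,vel=80); arm.sleep(.3); s=arm.observe(); print(s["grip_width"],s["clock"],s["position"])
for c in ("scene","side"):
    snap("n_"+c,c)
    for t in ("thermometer","thermo_nose","disc_face"): print(c,t,[np.round(r["at"]) for r in arm.place_of(c,t)[:2]])
E
```

```text
disc yaw -13.94283581122779 -13.297634755951458 [[ 701. -212.]
 [ 725. -116.]
 [ 787. -232.]]
knob yaw -21.781193798274593 -23.620948689436776 [[ 373. -391.]
 [ 401. -322.]
 [ 441. -421.]]
[ 0.7013053  -0.09233525 -0.09234233  0.7007981 ]
aim [ 556.36422544 -127.99005256] [np.float64(0.0), np.float64(-0.1158039878909869), np.float64(-0.9932720857793922), np.float64(0.0)]
grip 31.781381296037164 29.945679903030396
31.907412979827022 101.8167
31.73690095752179 103.9917 [ 556.30501074 -128.12320527   94.6263217 ]
scene thermometer [array([ 554., -130.,  133.]), array([ 421., -376.,   61.])]
scene thermo_nose [array([ 491., -246.,   53.]), array([ 654., -151.,  129.])]
scene disc_face [array([ 750., -174.,  127.])]
side thermometer [array([ 556., -129.,  131.])]
side thermo_nose [array([ 654., -153.,  130.])]
side disc_face [array([ 752., -176.,  129.])]
```

Nose at (654,-152,130) is on the disc axis, 100 mm in front. Now hold it there, then return it.

```bash
python3 - <<'E'
from h import *
arm.sleep(2.7); s=arm.observe(); print(s["grip_width"])
arm.get_image("side"); print([np.round(r["at"]) for r in arm.place_of("side","thermo_nose")[:2]])
A=np.radians(-0.9); T=[490,-248]; tz=lambda zc: zc-16+DZ
q=bestq([*T,tz(140)],A+np.pi/2); arm.move_straight([*T,tz(140)],q,vel=100); arm.sleep(.2)
arm.get_image("side"); print([np.round(r["at"]) for r in arm.place_of("side","thermo_nose")[:2]],arm.observe()["grip_width"])
arm.move_straight([*T,tz(75)],vel=100); arm.move_straight([*T,tz(52)],vel=40); s=arm.observe(); print(np.round(s["contact_force"],1),s["grip_width"])
arm.set_gripper(50); arm.move_straight([*T,tz(150)],vel=150); arm.sleep(.3)
for c in ("scene","side"):
    arm.get_image(c)
    for t in ("thermometer","thermo_nose"): print(c,t,[np.round(r["at"]) for r in arm.place_of(c,t)[:2]])
print(arm.observe()["clock"])
E
```

```text
31.62416659547816
[array([ 651., -155.,  129.]), array([495.,   8.,   2.])]
[array([ 586., -254.,  139.])] 31.981768012933934
[ 0.7 -0.2 -2.7] 31.874650682829195
scene thermometer [array([ 491., -250.,   54.])]
scene thermo_nose [array([ 589., -249.,   54.]), array([453.,  65.,   3.])]
side thermometer [array([ 490., -248.,   51.]), array([ 488., -246.,    4.])]
side thermo_nose [array([ 586., -254.,   53.]), array([700., 269.,  -2.])]
112.4833
```

The thermometer is home at (490,-249,52). Knob next.

```bash
python3 - <<'E'
from h import *
K=[420.5,-376]; ph=np.radians(-22.5)+np.pi/2; tip=49; z=tip+DZ
arm.set_gripper(50)
sol=None
for f in (ph,ph-np.pi,ph+np.pi,ph-2*np.pi):
    j=arm.inverse_kinematics([*K,z+60],list(quat(f))); k=arm.inverse_kinematics([*K,z+60],list(quat(f-1.27)))
    if j is None or k is None: continue
    d=k[5]-j[5]; print(np.degrees(f),j[5],k[5])
    if abs(abs(d)-1.27)<.05 and (sol is None or abs(j[5])<abs(sol[1])): sol=(f,j[5],d)
f,_,d=sol; arm.reach([*K,z+60],list(quat(f))); arm.move_straight([*K,z],vel=80)
s=arm.observe(); print(s["position"],np.round(s["contact_force"],1))
arm.set_gripper(0); s=arm.observe(); j0=np.array(s["joint_positions"]); print("grip",s["grip_width"],np.round(s["contact_force"],1),np.round(s["torque"],2))
for g in (.2,.4,.6,.8,.9,.96,1.0):
    j=j0.copy(); j[5]+=d*g; arm.move_joints(list(j)); s=arm.observe(); print(g,round(s["grip_width"],1),np.round(s["contact_force"],1),np.round(s["torque"],2))
    if np.linalg.norm(s["contact_force"])>30: print("force"); break
arm.sleep(.4); snap("k1","scene")
arm.set_gripper(92); arm.sleep(.5); arm.move_straight([*K,z+90],vel=120); arm.sleep(.2)
p=[350,-330,260]; arm.reach(p,bestq(p,np.pi/2)); _,v=snap(None); print(arm.observe()["clock"])
_,b=snap(None,"scene"); a=cv2.imread("pics/k1.png")[:,:,::-1]
R=lambda v,x,y:cv2.resize(v[y:y+105,x:x+140],(400,300),interpolation=2)
cv2.imwrite("pics/k.png",np.vstack([np.hstack([R(a,110,230),R(b,110,230)]),np.hstack([R(v,230,130),R(b,300,180)])])[:,:,::-1])
E
```

```text
67.5 -2.043541191348469 -0.7735411913484689
-112.5 1.0980514622413242 2.368051462241324
247.49999999999997 1.0980514622413242 2.368051462241324
-292.5 -2.043541191348469 -0.7735411913484693
[ 420.75276114 -376.31918638   30.01167888] [-0.5 -0.1  0.1]
grip 16.02886529374046 [4.5 9.  3.8] [ 1.49 -0.54 -0.15]
0.2 15.8 [-0.1  0.8  0.4] [-0.04  0.21  0.01]
0.4 15.6 [-0.8  0.4  0.1] [-0.08  0.32  0.03]
0.6 16.0 [-1.4 -0.6  1.5] [-0.11  0.48  0.06]
0.8 15.7 [-2.2 -1.1  1. ] [-0.13  0.72  0.1 ]
0.9 16.2 [-4.2 -1.7  2.7] [-0.22  0.88  0.05]
0.96 15.7 [-4.5 -1.2  1.7] [-0.28  0.99  0.11]
1.0 15.8 [-4.8 -1.2  2.4] [-0.19  1.01  0.64]
124.0083
```

View pics/k.png

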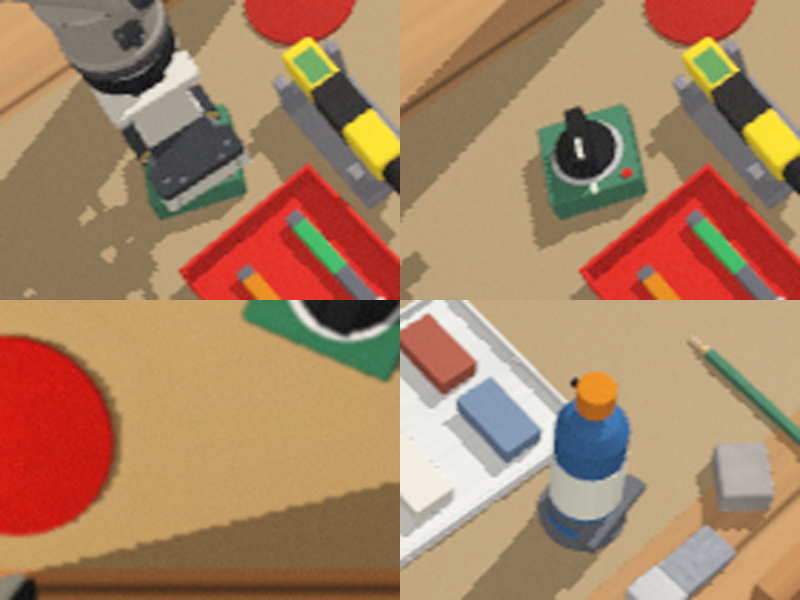

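The torque jump from 0.11 to 0.64 marks the knob's stop, and the pointer is back in line with the box mark (k crop 578,150 → 595,188). The cap is next; I'll measure it, then press.

```bash
python3 - <<'E'
from h import *
pts=[]
for c in ("scene","side")*3:
    arm.get_image(c)
    for r in arm.place_of(c,"cap_top")[:1]:
        if abs(r["at"][2]-212)<12: pts.append(r["at"]); print(c,np.round(r["at"]))
# own check: orange blob centre (cap middle, z~199) in both cameras
for c in ("scene","side"):
    i,im=snap(None,c); h=cv2.cvtColor(im,cv2.COLOR_RGB2HSV); m=cv2.inRange(h,(8,160,150),(18,255,255))
    n,l,st,ce=cv2.connectedComponentsWithStats(m)
    for k in range(1,n):
        if st[k,4]>40: print(c,np.round(ce[k]),st[k,4],np.round(ground(c,[ce[k]],199)[0]))
E
```

```text
scene [676.  54. 212.]
side [675.  48. 212.]
scene [675.  54. 214.]
side [674.  46. 209.]
scene [675.  52. 214.]
side [674.  47. 212.]
scene [368. 213.] 194 [675.  54. 199.]
scene [203. 334.] 128 [ 652. -404.  199.]
side [348. 176.] 53 [683.  72. 199.]
side [351. 336.] 104 [ 516. -554.  199.]
```

```bash
python3 - <<'E'
from h import *
P=[675,50]; arm.set_gripper(0)
z=lambda tip: tip+DZ
a=[560,0,z(300)]; arm.reach(a,bestq(a,np.pi/2))
b=[*P,z(260)]; q=bestq(b,np.pi/2); arm.move_straight(b,q,vel=150); arm.move_straight([*P,z(222)],vel=80)
tip=222; 
while tip>196:
    tip-=2; arm.move_straight([*P,z(tip)],vel=40); s=arm.observe(); F=s["contact_force"]; print(tip,round(s["position"][2]-DZ,1),np.round(F,1))
    if F[2]>16: break
arm.sleep(.6); s=arm.observe(); print(round(s["position"][2]-DZ,1),np.round(s["contact_force"],1))
arm.get_image("side"); print([np.round(r["at"]) for r in arm.place_of("side","cap_top")[:1]])
arm.move_straight([*P,z(260)],vel=80); arm.sleep(.3); print(arm.observe()["clock"],np.round(arm.observe()["contact_force"],1))
E
```

```text
220 220.3 [ 0.1  1.  -0.1]
218 217.9 [-0.2 -0.4  0.3]
216 215.8 [-0.5 -0.3 -0.1]
214 213.8 [ 0.5 -0.8 -0.6]
212 212.1 [-1.  -0.4  0.5]
210 210.3 [-0.4 -0.2  3.3]
208 208.2 [0.2 0.6 5.1]
206 206.3 [-0.8 -0.   4.9]
204 204.4 [-1.2 -0.1  5.9]
202 202.6 [-2.2 -0.   6.4]
200 200.8 [-2.7  0.   8.3]
198 199.8 [-3.4 -0.2 12.3]
196 199.7 [-6.4  0.6 19.6]
199.7 [-6.8 -0.3 18.7]
[array([672.,  49., 199.])]
134.5083 [ 0.2 -0.1  1. ]
```

The cap hit its stop at a tip height of 199.7 (force past the 8.5 N spring), so it went right down. I'll move the arm clear, do a final check and then hand in.

```bash
python3 - <<'E'
from h import *
p=[440,0,400]; arm.reach(p,bestq(p,np.pi/2)); i,v=snap("f_w"); 
for t in "slab_white slab_green slab_blue slab_red".split(): show(t,rect("wrist",t,27,i))
i,b=snap("f_scene","scene")
for t in "chisel_green chisel_orange thermometer cap_top pencil offcut grinding_disc dust_brush".split(): print(t,[np.round(r["at"]) for r in arm.place_of("scene",t)[:1]])
print(arm.observe()["clock"])
E
```

```text
slab_white ([542, -48], [80, 46], -4.6, 0.58)
slab_green ([445, -41], [82, 48], -4.5, 0.96)
slab_blue ([445, -41], [80, 47], -3.2, 0.55)
slab_red ([453, 63], [80, 46], -4.6, 0.8)
chisel_green [array([ 597., -338.,    5.])]
chisel_orange [array([ 600., -397.,    4.])]
thermometer [array([ 490., -248.,   53.])]
cap_top [array([675.,  52., 211.])]
pencil [array([694., 269.,   1.])]
offcut [array([756., 183.,   2.])]
grinding_disc [array([ 342., -199.,   -1.])]
dust_brush [array([782.,  20.,   1.])]
136.3167
```

View pics/f_scene.png

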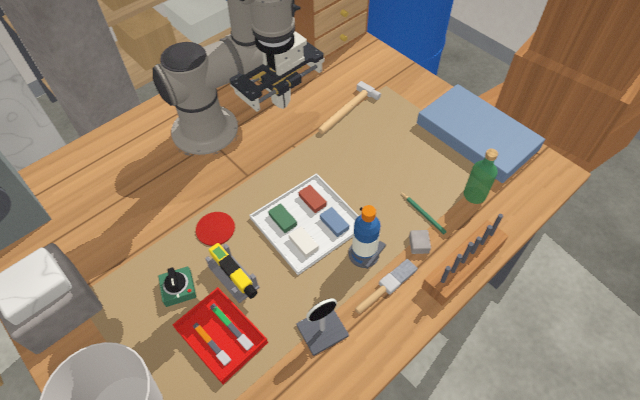

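The final picture shows the four tablets flat in the tray (280–335, 200–240), both chisels in the caddy (210–230, 325–345), the thermometer home at (232,268), and the bystanders where they were.

```bash
python3 -c "
from station import arm
print(arm.sign_off())"
```

```text
the job is handed in; nothing more can be done
None
```

I handed the job in at about 136 s with every step done in order and the final camera check clean; `sign_off` returned no verdict, so I can't confirm how it was judged.

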